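Bring the red thread winder's wheel to its mark

ROBOT

A 6-joint arm with a two-finger parallel gripper is mounted at the origin on the work surface. World frame = base frame: x ahead of the robot, y to its left, z up, the work surface at z = 0. Lengths are in m, angles in degrees, forces in N, time in s.
With the tool pointing down it reaches from about 0.4 to 0.825 m from the base axis. Payload 7 kg.
Tool frame: the origin (TCP) lies at the centre of the arm's flange, where the gripper is bolted on; the fingertips stand 178 mm ahead of it and the grasp point (between the pads) lies 159 mm ahead of it (tip_reach is the distance from the TCP to the fingertips, in m); z points along the fingers, y is the line along which they close (so a half turn about z gives the same grasp; the last joint's range is limited). The gripper opens to 88 mm and grips with 3 to 60 N. Pads are 19 mm wide; open, the fingers measure 130 mm over their backs; the gripper's body (78 mm by 193 mm) begins 47 mm behind the grasp point.
Start: joints at [83.371, 20.546, 0.682, 0, -70.136, -16.507], TCP at [0.265, 0.621, 0.405] pointing down, gripper open.
Joint ranges: [-176.03, 176.03], [-82.01, 121.73], [-58.28, 71.71], [-173.87, 95.51], [-174.79, -0.11], [-173.66, 173.66]. Speed limits (degrees/s): [136.94, 136.94, 172.46, 180, 180, 180].

INTERFACE

Orientations are given as [roll, pitch, yaw] about the fixed x, y, z axes, in that order (R = Rz(yaw) Ry(pitch) Rx(roll)).
In Python, from plant import * gives the robot as it stands.
- The arm moves only by the shell command python3 -m handwheel 'ROWS'. ROWS is JSON, a list of rows, each a list of 7 numbers: the opening, from -1 (shut) to 1 (fully open), then the shift along the tool's x, y, z as a fraction of full scale, then the turn, a rotation vector about the tool's x, y, z as a fraction of full scale. A call has 1 to 5 rows; each row shifts and turns the commanded pose from where the row before left it, along the tool's axes as they then stand; what a row does not reach is not made up. Full scale, the value 1, is 0.025 m for a shift and 6 degrees for a turn. A row lasts 1/8 s, in which the tool goes at most 62.5 mm and 10.7 degrees, less where a joint would pass 70% of its speed; a pose out of reach is approached as far as the arm can. A call with a number of a shift or a turn outside -1 to 1 is refused whole. A call with a gripper value outside its range is refused whole. The fingers move at their own pace and stop on an object; the grip force is fixed at half the most. Time passes only in rows, so rows that do not move let the fingers close. It gives the time, the measured TCP pose, the force, the opening and the grip force at its end, in the units of the state.
- get_obs(): the state, without advancing time (a new reading comes with each control period).
- snapshot(name): name is "side" or "top" or "wrist"; returns a dict with "color" (420x560x3 uint8, red, green, blue), "fx", "fy", "cx", "cy" (pixels), "k1" (the pictures are not rectified: a ray, as slopes to the right and down, at radius r is drawn at 1 + k1 r^2 times it, then the intrinsics apply), "R" (3x3) and "t" (3): a world point X has camera coordinates R X + t; the wrist camera has in their place "tool_from_camera" (4x4, takes a point from camera to tool coordinates, whose origin is the TCP and whose axes are the flange's). Camera axes: x right, y down, z forward; pixel columns grow to the right and rows downward; lengths in m; the calibration is good to about 2 mm. A picture is of the moment at which its call begins: read the wrist's pose just before it. There is no depth.
- close_job(): hands the job in; it is judged then, once.
The state is a dict: "clock": time; "joint_pos": joint angles; "qvel": joint speeds; "tau": joint torques, N m; "tool_pos": TCP position; "orientation": TCP orientation; "force": force on the tool from outside, world axes, zero at the start; "moment": the same for the moment, N m; "opening": finger opening in m; "gripper_force": force on a finger pad.
Only numpy, scipy, OpenCV 4.12 (cv2) and the standard library are available. Lean on these libraries where they do the work, as an engineer would, in place of code of your own. Each camera call takes 0.05 s, during which the arm holds its last target. There are 200 camera calls.

TASK

Two thread winders stand on the workshop table, a red one and a grey one. Turn the bare metal wheel of the red winder with the fingertips until the orange mark on its rim stands at the very top, then let go and leave it there, standing still. Do not turn the grey winder's wheel.

Things in the scene. Friction and masses are not known exactly. Their poses are not given: they have to be found in the camera images.
- red_axle (a point): Wheel centre of the RED winder (red base and bearing block, red spool; bolted down), mid-thickness, 120 mm above the table. Fixed frame: z up, x along the level axle from the block out to the wheel, y in the wheel's plane. Solid aluminium disc, diameter 130 mm, 14 mm thick, flat faces; hub cap (diameter 32, 12 mm out) on the +x face. On -x a 16 mm shaft, then the block 62 mm off, 150 mm high.
- red_wheel (a joint): Turn of the red winder's wheel, rad: 0 = orange mark at the very top, positive = mark gone towards +y of red_axle (pi/2: level at +y); full turns count on. It starts 0.75 to 1.75 down the +y side. Spins freely both ways with no stops (drag about 0.012 N m), balanced, stays where left. The disc can be pinched across its two faces near the rim.
- red_mark (a point): The orange mark on the red winder's wheel: a painted patch 20 mm wide over the rim, across the whole thickness and 24 mm down both faces (the dark dimples are decoration). This point lies on the rim, 65 mm from the axle, mid-thickness, and goes round with the wheel.
- grey_mark (a point): The like orange mark on the wheel rim of the other winder, the GREY one (grey base, black spool), otherwise the same machine. It may stand anywhere round its wheel; this wheel must not be turned.

How it is judged (in metres and radians):
At the end, for the whole second after the job is handed in: The orange mark of the red winder's wheel is at the top, within 13.5 mm along the rim (12 degrees) either way, and the wheel is at rest, let go (z of red_mark in the frame of red_axle above 0.05 m and y of red_mark in the frame of red_axle between -0.0135 and 0.0135 m and velocity of joint red_wheel between -0.05 and 0.05 rad/s); the robot touches nothing.
It fails at once if the grey winder's wheel was turned (its mark moved by more than 15 mm) (distance of grey_mark from where it was at the start of the episode above 0.015 m).
It also fails if it takes over 35 s, if anything falls off the work surface, if the arm or the gripper's body presses on something with over 40 N, if the wrist force passes 120 N, or if a joint passes its speed limit or range.

## Working session

There is one attempt and no reset: what is moved stays moved. The work goes in short steps, Python scripts to look and compute and a shell command to move; the robot and the scene stay as the last step left them, time stands still between calls to the robot, and variables do not carry over. Pictures are saved under pics/ and viewed, at most 10 in all, crops included, and the job is handed in when it is done.

```bash
mkdir -p pics; ls; python3 - <<'E'
from plant import *
import cv2
o=get_obs();print(o)
for n in("side","top"):
    s=snapshot(n);cv2.imwrite(f"pics/{n}0.png",s["color"][:,:,::-1]);print({k:v for k,v in s.items() if k!="color"})
E
```

```text
pics
{'clock': 0.0, 'joint_pos': array([ 8.33692191e+01,  2.05903244e+01,  6.34029635e-01, -2.03446588e-02,
       -7.01340072e+01, -1.65071860e+01]), 'qvel': array([-0.02651444, -0.0198721 , -0.0048342 , -0.07185107,  0.09871428,
       -0.03975565]), 'tau': array([-2.69040044e-05, -5.82719100e+01,  2.93063825e+01,  6.99740812e+00,
        6.98815507e-03, -1.63716059e-04]), 'tool_pos': array([0.26515993, 0.62052937, 0.40373621]), 'orientation': array([ 1.79907985e+02, -7.32345376e-03, -2.31448896e+01]), 'force': array([0.03858814, 0.06603712, 0.37458087]), 'moment': array([0.01617337, 0.01810991, 0.04871383]), 'gripper_force': 0.0, 'opening': 0.08781180148577031}
{'fx': 413.9198099559832, 'fy': 413.9198099559832, 'cx': 285.35796908671443, 'cy': 207.73600666810808, 'k1': -0.1299664993036681, 'R': array([[-0.99830475, -0.0580874 ,  0.00367093],
       [-0.04182813,  0.67215192, -0.73923082],
       [ 0.04047257, -0.73813119, -0.67344214]]), 't': array([0.5593552 , 0.15036881, 0.75781214])}
{'fx': 486.7286069823543, 'fy': 486.7286069823543, 'cx': 282.7381400956218, 'cy': 210.96984890504564, 'k1': -0.11386294792368612, 'R': array([[ 0.14330385, -0.98967386, -0.00310726],
       [-0.96759548, -0.139446  , -0.21050844],
       [ 0.20790141,  0.03317324, -0.9775871 ]]), 't': array([-0.05865987,  0.60815081,  0.79998826])}
```

View pics/side0.png

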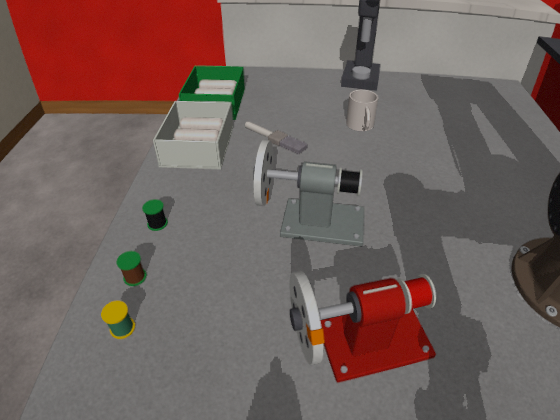

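View pics/top0.png

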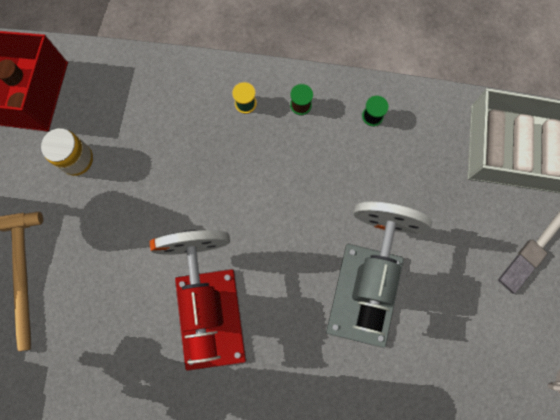

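Side: red wheel around (307,317), mark at (317,336). Top: red wheel from (152,245) to (229,236), mark at (154,245). I'll enlarge both.

```bash
python3 - <<'E'
import cv2,numpy as np
a=cv2.imread("pics/side0.png")[260:390,270:445];b=cv2.imread("pics/top0.png")[220:380,140:260]
a=cv2.resize(a,None,fx=4,fy=4,interpolation=2);b=cv2.resize(b,None,fx=3.7,fy=3.7,interpolation=2)
cv2.imwrite("pics/sc.png",a);cv2.imwrite("pics/tc.png",b)
E
```

```text
(no output)
```

View pics/sc.png

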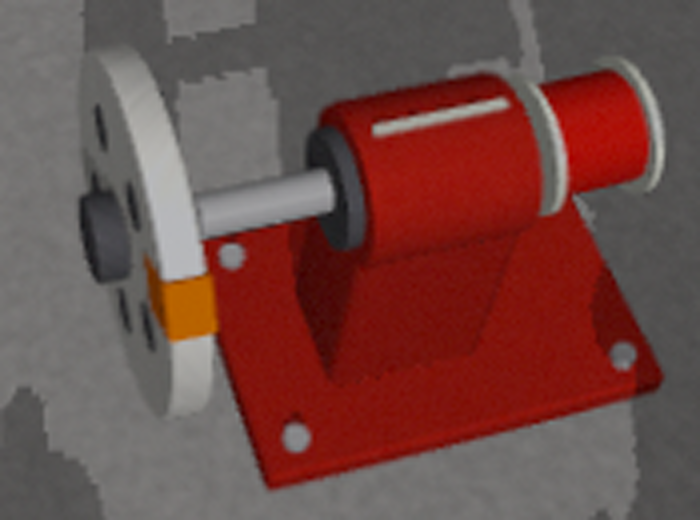

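View pics/tc.png

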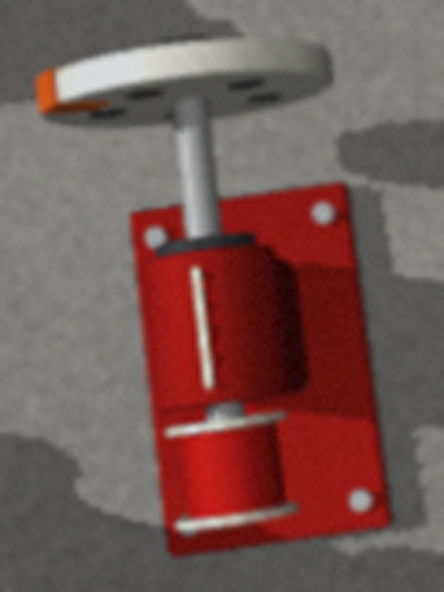

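```bash
cat > h.py <<'E'
import numpy as np
from plant import *
from scipy.optimize import least_squares
from scipy.spatial.transform import Rotation as Ro
def pix(s,X,T=None):
    X=np.atleast_2d(X)
    c=X@s["R"].T+s["t"] if T is None else (X-T[:3,3])@T[:3,:3]
    u=c[:,:2]/c[:,2:]; u=u*(1+s["k1"]*(u**2).sum(1,keepdims=True))
    return u*[s["fx"],s["fy"]]+[s["cx"],s["cy"]]
def frame(p): 
    R=Ro.from_euler("z",p[2]).as_matrix(); return R,np.array([p[0],p[1],.12])
a=np.linspace(0,2*np.pi,181)
def wheel(p):
    R,c=frame(p); return np.vstack([np.c_[0*a+x,.065*np.sin(a),.065*np.cos(a)] for x in(-.007,.007)])@R.T+c
def loc(p,l): R,c=frame(p); return np.atleast_2d(l)@R.T+c
E
python3 - <<'E'
from h import *
S=snapshot("side");T=snapshot("top")
so,to=np.array([270,260]),np.array([140,220])
def bb(u): return np.r_[u.min(0),u.max(0)]
bs=np.r_[np.array([80,45])/4+so,np.array([217,418])/4+so]; bt=np.r_[np.array([37,38])/3.7+to,np.array([332,125])/3.7+to]
ms=np.array([189,308])/4+so
mt=np.array([[57,70],[38,78]])/3.7+to
sh=np.array([[188,100],[203,235]])/3.7+to
def f(p):
    m=loc(p,[0,.065*np.sin(p[3]),.065*np.cos(p[3])])
    s=pix(T,loc(p,[[-.02,0,0],[-.055,0,0]]))
    return np.r_[bb(pix(S,wheel(p)))-bs,bb(pix(T,wheel(p)))-bt,(pix(S,m)-ms)[0]]
for x0 in([.5,.2,0,1.2],[.6,.3,.2,1.5]):
    r=least_squares(f,x0);print(r.x,np.degrees(r.x[2:]),np.round(r.fun,1))
print(pix(T,loc(r.x,[[-.01,0,0],[-.055,0,0],[.007,0,0]])),sh)
E
```

```text
[0.52302267 0.16919221 0.28328259 0.96829574] [16.23089689 55.47925901] [-0.3 -0.5 -0.6  1.2  0.   0.3  0.7  0.9  0.1 -0. ]
[0.52302267 0.16919221 0.28328263 0.96829574] [16.23089892 55.47925906] [-0.3 -0.5 -0.6  1.2  0.   0.3  0.7  0.9  0.1 -0. ]
[[191.2508651  249.30007404]
 [194.11546765 276.54532867]
 [190.20196402 239.15317292]] [[190.81081081 247.02702703]
 [194.86486486 283.51351351]]
```

Fit is good (residuals ≤1.2 px, mark angle 0.97 rad, within the range given). The plan is to pinch the rim at +28°, tool radial, then swing about the axle to −27.5°.

```bash
cat >> h.py <<'E'
P=[.5230,.1692,.2833]
def target(phi,rad,p=P):
    R,c=frame(p); s,k=np.sin(np.radians(phi)),np.cos(np.radians(phi))
    M=R@np.array([[0,-1,0],[-k,0,-s],[s,0,-k]]).T if 0 else R@np.c_[[0,-k,s],[-1,0,0],[0,-s,-k]]
    return M,c+R@np.array([0,s,k])*rad
def rows(phi,rad,n):
    o=get_obs(); M0=Ro.from_euler("xyz",o["orientation"],degrees=True); x0=o["tool_pos"]
    M,x=target(phi,rad); M=Ro.from_matrix(M)
    rv=(M0.inv()*M).as_rotvec(); st=Ro.from_rotvec(rv/n)
    A=sum((M0*st**i).as_matrix() for i in range(n))
    d=np.linalg.solve(A,x-x0)
    print("n",n,np.round(np.r_[d/.025,np.degrees(rv)/n/6],3),"dist",np.round(x-x0,4),np.round(np.degrees(rv),2))
E
python3 -c "
from h import *
M,x=target(28,.294);print(M,np.linalg.det(M),x);rows(28,.294,20)"
```

```text
[[ 0.24680647 -0.96013823  0.13122933]
 [-0.84775174 -0.27952562 -0.4507576 ]
 [ 0.46947156  0.         -0.88294759]] 1.0 [0.48441858 0.30172273 0.37958659]
n 20 [ 0.765  0.112  0.236 -0.103  0.218  0.413] dist [ 0.2193 -0.3189 -0.0245] [-12.31  26.11  49.6 ]
```

```bash
R='[0.2,0.765,0.112,0.236,-0.103,0.218,0.413]'
python3 -m handwheel '[[0.2,0.765,0.112,0.236,-0.103,0.218,0.413],[0.2,0.765,0.112,0.236,-0.103,0.218,0.413],[0.2,0.765,0.112,0.236,-0.103,0.218,0.413],[0.2,0.765,0.112,0.236,-0.103,0.218,0.413],[0.2,0.765,0.112,0.236,-0.103,0.218,0.413]]'
python3 -m handwheel '[[0.2,0.765,0.112,0.236,-0.103,0.218,0.413],[0.2,0.765,0.112,0.236,-0.103,0.218,0.413],[0.2,0.765,0.112,0.236,-0.103,0.218,0.413],[0.2,0.765,0.112,0.236,-0.103,0.218,0.413],[0.2,0.765,0.112,0.236,-0.103,0.218,0.413]]'
python3 -c "
from h import *
rows(28,.294,10)"
```

```text
clock: 0.82
tool_pos: [0.3449, 0.5613, 0.3796]
orientation: [177.6, -6.9, -35.6]
force: [-0.4, -0.3, -0.0]
opening: 0.0528
gripper_force: 0.0
clock: 1.45
tool_pos: [0.4098, 0.4856, 0.3676]
orientation: [176.7, -14.1, -47.8]
force: [-0.3, 0.3, -1.2]
opening: 0.0526
gripper_force: 0.0
n 10 [ 0.759  0.112  0.237 -0.103  0.216  0.411] dist [ 0.0746 -0.1839  0.012 ] [-6.15 12.98 24.65]
```

```bash
python3 -m handwheel '[[0.2,0.76,0.112,0.237,-0.103,0.216,0.411],[0.2,0.76,0.112,0.237,-0.103,0.216,0.411],[0.2,0.76,0.112,0.237,-0.103,0.216,0.411],[0.2,0.76,0.112,0.237,-0.103,0.216,0.411],[0.2,0.76,0.112,0.237,-0.103,0.216,0.411]]'
python3 -m handwheel '[[0.2,0.76,0.112,0.237,-0.103,0.216,0.411],[0.2,0.76,0.112,0.237,-0.103,0.216,0.411],[0.2,0.76,0.112,0.237,-0.103,0.216,0.411],[0.2,0.76,0.112,0.237,-0.103,0.216,0.411],[0.2,0.76,0.112,0.237,-0.103,0.216,0.411]]'
python3 - <<'E'
from h import *
import cv2
rows(28,.294,1)
o=get_obs();s=snapshot("wrist");im=s["color"][:,:,::-1].copy()
W=np.eye(4);W[:3,:3]=Ro.from_euler("xyz",o["orientation"],degrees=True).as_matrix();W[:3,3]=o["tool_pos"]
for u in pix(s,wheel(P),W@s["tool_from_camera"]):
    if 0<=u[0]<560 and 0<=u[1]<420: cv2.circle(im,(int(u[0]),int(u[1])),1,(0,255,0),-1)
cv2.imwrite("pics/w1.png",im)
print(o["joint_pos"])
E
```

```text
clock: 2.08
tool_pos: [0.4573, 0.3973, 0.3677]
orientation: [177.5, -21.2, -60.4]
force: [0.2, 0.1, 0.8]
opening: 0.0526
gripper_force: 0.0
clock: 2.7
tool_pos: [0.4844, 0.3015, 0.3796]
orientation: [180.0, -28.0, -73.8]
force: [0.1, -0.3, -0.1]
opening: 0.0525
gripper_force: 0.0
n 1 [-0.008 -0.002 -0.002  0.004  0.002 -0.002] dist [ 0.      0.0002 -0.    ] [ 0.03  0.01 -0.01]
[ 57.74165226  15.69000007 -21.14654932  21.45563558 -73.72845143
 -51.36873862]
```

View pics/w1.png

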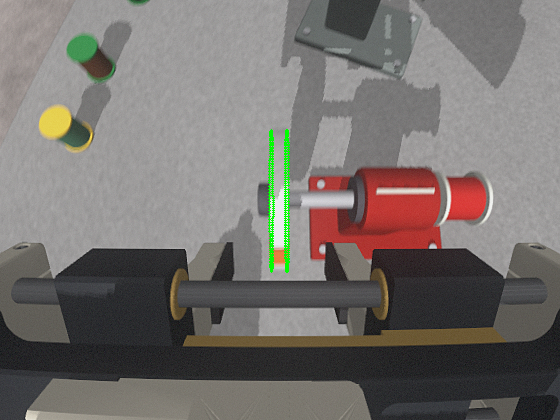

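The overlay sits on the wheel (columns 271–289) and the fingers are centred on it (column 279). Go in 80 mm and close.

```bash
python3 -m handwheel '[[0.2,0,0,0.8,0,0,0],[0.2,0,0,0.8,0,0,0],[0.2,0,0,0.8,0,0,0],[0.2,0,0,0.8,0,0,0],[0.2,0,0,0,0,0,0]]'
python3 -m handwheel '[[-1,0,0,0,0,0,0],[-1,0,0,0,0,0,0],[-1,0,0,0,0,0,0],[-1,0,0,0,0,0,0],[-1,0,0,0,0,0,0]]'
python3 -c "
from h import *
rows(28,.214,1);rows(-27.5,.214,15)"
```

```text
clock: 3.38
tool_pos: [0.4945, 0.2657, 0.3078]
orientation: [179.8, -28.0, -73.6]
force: [-0.6, -0.4, 1.0]
opening: 0.0525
gripper_force: 0.0
clock: 4.0
tool_pos: [0.4947, 0.2671, 0.3088]
orientation: [180.0, -27.9, -73.6]
force: [0.2, 0.6, -0.2]
opening: 0.014
gripper_force: 30.0
n 1 [ 0.052  0.009  0.023 -0.007  0.017  0.029] dist [ 0.0002 -0.0014  0.0001] [-0.04  0.1   0.17]
n 15 [ 0.556  0.002  0.017  0.    -0.616  0.002] dist [ 0.0559 -0.1928  0.001 ] [ 4.00e-02 -5.54e+01  1.80e-01]
```

Gripped at 14.0 mm, which matches the disc thickness. Turning 55.5°.

```bash
for i in 1; do python3 -m handwheel '[[-1,0.55,0,0.017,0,-0.617,0],[-1,0.55,0,0.017,0,-0.617,0],[-1,0.55,0,0.017,0,-0.617,0],[-1,0.55,0,0.017,0,-0.617,0],[-1,0.55,0,0.017,0,-0.617,0]]'; done
python3 -c "
from h import *
rows(-27.5,.214,10)"
```

```text
clock: 4.62
tool_pos: [0.5132, 0.2044, 0.3315]
orientation: [180.0, -9.3, -73.6]
force: [-0.4, -0.4, 1.1]
opening: 0.0136
gripper_force: 30.0
n 10 [ 0.557  0.003  0.018  0.001 -0.613  0.003] dist [ 0.0374 -0.1301 -0.0217] [ 3.000e-02 -3.679e+01  2.000e-01]
```

```bash
python3 -m handwheel '[[-1,0.557,0,0.018,0,-0.614,0],[-1,0.557,0,0.018,0,-0.614,0],[-1,0.557,0,0.018,0,-0.614,0],[-1,0.557,0,0.018,0,-0.614,0],[-1,0.557,0,0.018,0,-0.614,0]]'
python3 -m handwheel '[[-1,0.557,0,0.018,0,-0.614,0],[-1,0.557,0,0.018,0,-0.614,0],[-1,0.557,0,0.018,0,-0.614,0],[-1,0.557,0,0.018,0,-0.614,0],[-1,0.557,0,0.018,0,-0.614,0]]'
python3 -m handwheel '[[-1,0,0,0,0,0,0],[-1,0,0,0,0,0,0]]'
python3 - <<'E'
from h import *
import cv2
rows(-27.5,.214,1)
s=snapshot("side")
cv2.imwrite("pics/s2.png",cv2.resize(s["color"][200:390,220:445,::-1],None,fx=3,fy=3,interpolation=2))
print((pix(s,loc(P,[[0,0,.065],[0,-.0135,.0636],[0,.0135,.0636]]))-[220,200])*3)
E
```

```text
clock: 5.25
tool_pos: [0.5327, 0.1382, 0.3322]
orientation: [-179.9, 9.2, -73.6]
force: [-2.6, -0.0, 6.4]
opening: 0.0136
gripper_force: 30.0
clock: 5.88
tool_pos: [0.5513, 0.0751, 0.3109]
orientation: [-179.9, 27.6, -73.5]
force: [-3.1, 1.0, 9.3]
opening: 0.0136
gripper_force: 30.0
clock: 6.12
tool_pos: [0.5515, 0.0745, 0.3106]
orientation: [-180.0, 27.5, -73.6]
force: [-1.0, -1.4, 9.2]
opening: 0.0137
gripper_force: 30.0
n 1 [ 0.013  0.037  0.027  0.006 -0.006  0.025] dist [-0.0009 -0.0002 -0.0007] [ 0.04 -0.04  0.15]
[[261.59140867 269.16933746]
 [253.45259711 246.62481546]
 [269.73399322 296.44187436]]
```

View pics/s2.png

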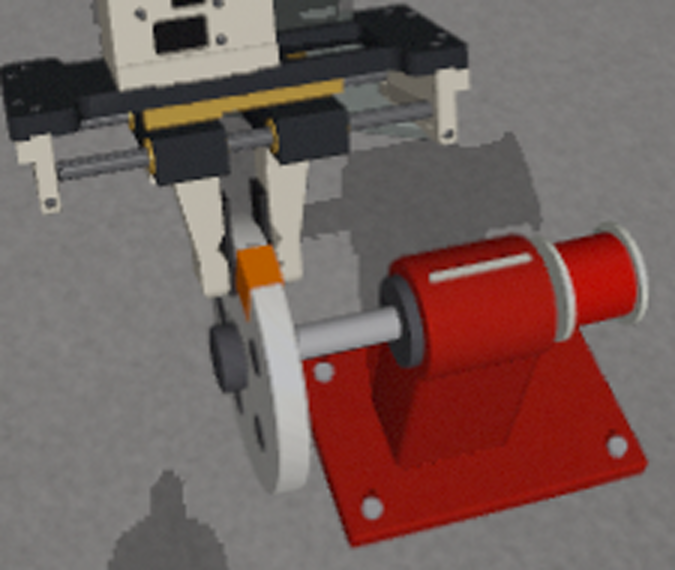

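The mark's rim patch is centred at about (260,266), against (262,269) computed for the very top: within 2 mm. Release and back off along the fingers.

```bash
python3 -m handwheel '[[0.2,0,0,0,0,0,0],[0.2,0,0,0,0,0,0],[0.2,0,0,0,0,0,0],[0.2,0,0,0,0,0,0],[0.2,0,0,0,0,0,0]]'
python3 -m handwheel '[[0.2,0,0,-0.7,0,0,0],[0.2,0,0,-0.7,0,0,0],[0.2,0,0,-0.7,0,0,0],[0.2,0,0,-0.7,0,0,0],[0.2,0,0,-0.7,0,0,0]]'
python3 -m handwheel '[[0.2,0,0,0,0,0,0],[0.2,0,0,0,0,0,0],[0.2,0,0,0,0,0,0],[0.2,0,0,0,0,0,0]]'
python3 - <<'E'
from h import *
import cv2
s=snapshot("side");t=snapshot("top")
cv2.imwrite("pics/s3.png",np.hstack([cv2.resize(s["color"][120:390,230:445,::-1],None,fx=2,fy=2),cv2.resize(t["color"][110:380,130:315,::-1],None,fx=2,fy=2)]))
q=loc(P,[[0,0,.065],[0,-.0135,.0636],[0,.0135,.0636]])
print((pix(s,q)-[230,120])*2,(pix(t,q)-[130,110])*2+[430,0])
E
```

```text
clock: 6.8
tool_pos: [0.5511, 0.0749, 0.309]
orientation: [179.9, 27.4, -73.7]
force: [1.2, 0.3, 0.0]
opening: 0.0514
gripper_force: 0.0
clock: 7.42
tool_pos: [0.5627, 0.0355, 0.3882]
orientation: [180.0, 27.4, -73.7]
force: [0.2, -0.5, 0.0]
opening: 0.0525
gripper_force: 0.0
clock: 7.92
tool_pos: [0.5624, 0.0364, 0.3863]
orientation: [179.9, 27.5, -73.7]
force: [-0.9, -0.4, -0.3]
opening: 0.0527
gripper_force: 0.0
[[154.39427245 339.44622498]
 [148.96839808 324.41654364]
 [159.82266214 357.62791624]] [[535.13913444 254.16961963]
 [553.06462078 252.05037042]
 [517.9958764  256.86644206]]
```

View pics/s3.png

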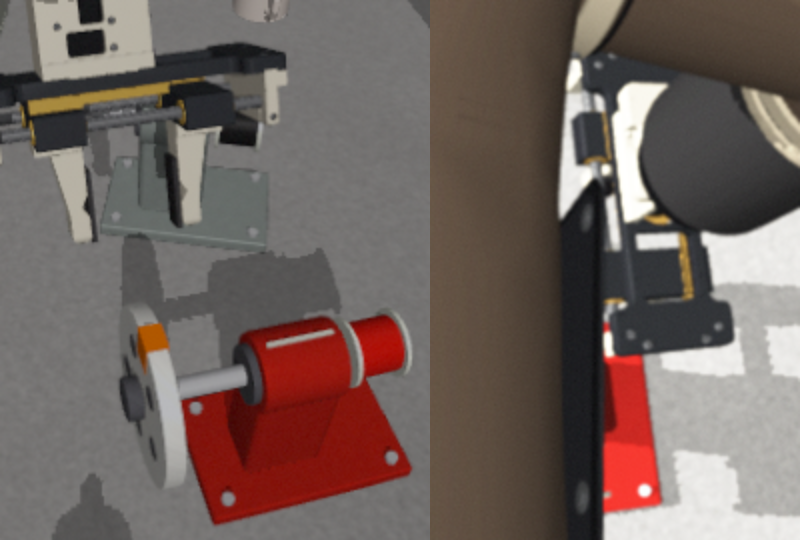

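Released: the mark is centred at (153,337), against (154,339) for the top. The fingers are clear and the wrist force is about zero.

```bash
python3 -c "
from plant import *
print(close_job())"
```

```text
the job is handed in; nothing more can be done
None
```

The red winder's orange mark now stands at the very top, within about 2 mm by the side camera. The wheel is let go, the gripper is backed off clear, and the job is handed in; no verdict came back, and I did not re-check the grey wheel by camera, though nothing suggests the arm touched it.

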